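Index the welding turntable four clicks and lock it

ROBOT

A 6-joint arm with a two-finger parallel gripper is mounted at the origin on a cart in front of the work surface, level with it; the furniture and walls round the work are solid. World frame = base frame: x ahead of the robot, y to its left, z up, the work surface at z = 0. Lengths are in m, angles in degrees, forces in N, time in s.
With the tool pointing down it reaches from about 0.4 to 0.825 m from the base axis. Payload 7 kg.
Tool frame: the origin (TCP) lies at the very end of the fingers, on their centre line; the grasp point (between the pads) lies 19 mm behind it; z points along the fingers, y is the line along which they close (so a half turn about z gives the same grasp; the last joint's range is limited). The gripper opens to 88 mm and grips with 3 to 60 N. Pads are 19 mm wide; open, the fingers measure 130 mm over their backs; the gripper's body (78 mm by 193 mm) begins 47 mm behind the grasp point.
Start: joints at [89.559, 20.546, 0.682, 0, -70.136, -16.507], TCP at [0.197, 0.646, 0.227] pointing down, gripper open.
Joint ranges: [-176.03, 176.03], [-82.01, 121.73], [-58.28, 71.71], [-173.87, 95.51], [-174.79, -0.11], [-173.66, 173.66]. Speed limits (degrees/s): [136.94, 136.94, 172.46, 180, 180, 180].

INTERFACE

Orientations are given as [roll, pitch, yaw] about the fixed x, y, z axes, in that order (R = Rz(yaw) Ry(pitch) Rx(roll)).
In Python, from plant import ctrl, viewer gives the robot as it stands.
- The arm moves only by the tool servo_tool, never from a script. Its argument "rows" is a list of rows, each a list of 6 numbers: the shift along the world's x, y, z in mm, then the turn, a rotation vector about the world's x, y, z in degrees. A call has 1 to 5 rows; each row shifts and turns the commanded pose from where the row before left it; what a row does not reach is not made up. A row lasts 1/12 s, in which the tool goes at most 41.7 mm and 7.16 degrees, less where a joint would pass 70% of its speed; a pose out of reach is approached as far as the arm can. A call is refused whole if a number of a shift passes 41.7 or a number of a turn 7.16, either way. A call with a gripper value outside its range is refused whole. "fingers" is the finger opening in mm, from 0 to 87.6, set as the call begins (left out, the last holds). The fingers move at their own pace and stop on an object; the grip force is fixed at half the most. Time passes only in rows, so rows that do not move let the fingers close. It gives the time, the measured TCP pose, the force and the opening at its end, in the units of the state.
- ctrl.get_obs(): the state, without advancing time (a new reading comes with each control period).
- viewer.snapshot(name): name is "scene" or "top" or "wrist"; returns (picture, depth): 420x560x3 uint8, red, green, blue; 420x560 float32, m along the optical axis (not along the pixel's ray), 0 where there is no reading.
- viewer.calibration(name): a dict with "fx", "fy", "cx", "cy" (pixels), "k1" (the pictures are not rectified: a ray, as slopes to the right and down, at radius r is drawn at 1 + k1 r^2 times it, then the intrinsics apply), "origin" and "rotation" of the camera in the world. Camera axes: x right, y up, looking along -z (the intrinsics and any distortion apply to the point x, -y, -z); pixel columns grow to the right and rows downward; lengths in m; the calibration is good to about 2 mm. A picture is of the moment at which its call begins: read the wrist's pose just before it. calibration takes no time and is no camera call; for the wrist camera it gives the pose at the moment of the call.
- ctrl.close_job(): hands the job in, once; it reports no verdict.
The state is a dict: "clock": time; "joint_pos": joint angles; "qvel": joint speeds; "tau": joint torques, N m; "tool_pos": TCP position; "orientation": TCP orientation; "force": force on the tool from outside, world axes, zero at the start; "moment": the same for the moment, N m; "opening": finger opening in m.
Only numpy, scipy, OpenCV 4.12 (cv2) and the standard library are available. Lean on these libraries where they do the work, as an engineer would, in place of code of your own. Each camera call takes 0.05 s, during which the arm holds its last target. There are 200 camera calls.

TASK

Bring the ring round to its next tack: with a fingertip, push the welding turntable clockwise (seen from above) by exactly four clicks of its detent; its upright studs give the finger something to push on. Then push the lock lever in toward the turntable until its nose is fully home in the notched rim. Only push, gently, and grip nothing: the ring stays lying on its plug and the things around stay where they are.

Things in the scene. Friction and masses are not known exactly. Their poses are not given: they have to be found in the camera images.
- turntable: fixed base of a bench welding turntable (all sizes in mm). Origin on the table surface under the turning axis, z up, x from the lever side to the far side, roughly away from the robot. Grey foot plate 220 (x -126 to 94) x 200 (y) x 12 high; steel detent housing at y -115 to -160, 56 high, 36 wide
- plate_centre (a point): where the turning axis meets the top of the faceplate, 58 above the table. The faceplate is a round aluminium plate, radius 78, with engraved lines each 15 degrees; under its edge (z 38 to 50) runs a steel index rim with 24 round lobes, out to radius 92
- faceplate (a joint): turn of the faceplate in rad, growing clockwise seen from above, no end stops. A spring roller gives 24 clicks a turn: notches at multiples of 0.2618 rad (15 degrees); it starts in one, 0 to 7 clicks. Pushed past halfway between notches it snaps on into the next by itself; let go before halfway it springs back. Turning takes 4 to 10 N at a stud
- stud_a (a point): top centre of stud a. The three studs a, b, c are alike: upright threaded dark steel posts on the faceplate, 15 in diameter, rising 34 over it (z 58 to 92) from a hexagon foot 21 across and 7 high; their axes stand 66 from the turning axis, 120 degrees apart. Four clicks (60 degrees) carry each stud 66 in a straight line
- stud_b (a point): top centre of stud b, 120 degrees anticlockwise of stud a seen from above
- stud_c (a point): top centre of stud c, 120 degrees anticlockwise of stud b seen from above
- lock_lever (a joint): angle of the lock lever in rad: 0 to 0.05 at the start (free, swung out), 0.30 home at its stop with its nose in a rim notch, blocking the plate. Growing = anticlockwise from above, knob toward the turntable. No spring: it stays where left; about 1 N at the knob moves it. With the plate between notches the nose meets a lobe at about 0.14 and stops
- lever_pivot (a point): top of the lever's upright pivot, on the base at x -104, y 62 of the turntable frame, 56 above the table. Lever bar 14 wide, 12 high (z 38 to 50); when home it runs along the turntable's -y from here
- lever_knob (a point): top centre of the upright black handle at the lever's free end, 130 from the pivot: 19 in diameter, from z 50 to z 95. To lock, it is pushed 33 to 39 toward the turntable
- ring: the workpiece: a loose plain steel ring, outside diameter 64, height 26, lying on the faceplate (underside at z = 58 of the turntable frame) round a low centre plug; it rides round with the plate. Origin at the centre of its underside
- next_ring: bystander: a second plain steel ring, outside diameter 64, height 26, lying on the table; origin at the centre of its underside
- gas_cup_big: bystander: a ceramic gas cup, 22 across, 46 tall, standing on the table beside the front left corner of the turntable's foot plate; origin at the centre of its underside
- gas_cup_slim: bystander: a slimmer ceramic gas cup, 20 across, 46 tall, standing near the other; origin at the centre of its underside
- coupon: bystander: a square steel plate with one corner cut off, 60 x 60 x 10, lying to the right of the turntable; origin at the centre of its underside
- flap_disc: bystander: a flap disc, diameter 114, 12 thick, lying to the right; origin at the centre of its underside
- marker: bystander: a paint marker 135 long, 18 thick, lying to the left; origin under its middle
- caliper: bystander: a caliper 195 x 74 x 10, lying to the left; origin under its middle
Things that resemble listed ones, but are neither listed nor needed, are in the scene too. What is shaped like the ring but red or yellow is not meant.

How it is judged (in metres and radians):
On the way:
1. the turntable stands four clicks clockwise of where it stood (distance of stud_a from where it was at the start of the episode between 0.0607 and 0.0712 m and value of joint faceplate between 0.929 and 3.011 rad and velocity of joint faceplate between -0.05 and 0.05 rad/s and value of joint lock_lever below 0.2 rad), for 0.3 s.
At the end, for the whole second after the job is handed in: the turntable stands in the fourth notch clockwise of where it started (within a third of a click) and at rest, the lock lever is home (over 0.26 rad), and the ring lies on the faceplate round its plug (distance of stud_a from where it was at the start of the episode between 0.0607 and 0.0712 m and value of joint faceplate between 0.929 and 3.011 rad and velocity of joint faceplate between -0.05 and 0.05 rad/s and value of joint lock_lever above 0.26 rad and z of ring in the frame of turntable below 0.062 m and horizontal distance between ring and turntable below 0.008 m); the robot touches nothing.
It fails at once if the ring was lifted off the turntable (z of ring in the frame of turntable above 0.066 m).
It fails at once if the turntable was gripped or forced (contact force between the fingers and faceplate above 30 N).
It fails at once if the lever was gripped or forced (contact force between the fingers and lock_lever above 35 N).
It fails at once if one of the things around was pushed or lifted by more than 3 cm (distance of any of next_ring, gas_cup_big, gas_cup_slim, coupon, flap_disc, marker, caliper from where it was at the start of the episode above 0.03 m).
It also fails if it takes over 51 s, if anything falls off the work surface, if the arm or the gripper's body presses on something with over 40 N, if the wrist force passes 120 N, or if a joint passes its speed limit or range.

## Working session

There is one attempt and no reset: what is moved stays moved. The work goes in short steps, Python scripts to look and compute and a tool call to move; the robot and the scene stay as the last step left them, time stands still between calls to the robot, and variables do not carry over. Pictures are saved under pics/ and viewed, on a budget of 10 in all, crops included, one or two more only if the job needs it, and the job is handed in when it is done.

Besides the shell and the picture viewer there is one more tool, called after "Emit:" by a JSON object that holds its "api" and its "payload". servo_tool: Moves the arm, as the interface text tells. Its arguments: {"type":"object","properties":{"rows":{"type":"array","items":{"type":"array","items":{"type":"number"}}},"fingers":{"type":"number"}},"required":["rows"]}

```bash
mkdir -p pics; ls; cat > h.py <<'E'
import numpy as np, cv2
from plant import ctrl, viewer
def snap(n):
    c=viewer.calibration(n); p,d=viewer.snapshot(n); return p,d,c
def save(p,f): cv2.imwrite('pics/'+f,cv2.cvtColor(p,cv2.COLOR_RGB2BGR))
def rays(uv,c):
    uv=np.atleast_2d(np.float64(uv))
    K=np.array([[c['fx'],0,c['cx']],[0,c['fy'],c['cy']],[0,0,1]])
    n=cv2.undistortPoints(uv[:,None],K,np.array([c['k1'],0,0,0,0.]))[:,0]
    return np.c_[n[:,0],-n[:,1],-np.ones(len(n))]@np.array(c['rotation']).T
def onplane(uv,c,z):
    r=rays(uv,c);o=np.array(c['origin']);return o+r*((z-o[2])/r[:,2])[:,None]
def pts(d,c):
    v,u=np.mgrid[:d.shape[0],:d.shape[1]]
    r=rays(np.c_[u.ravel(),v.ravel()],c)
    return (np.array(c['origin'])+r*d.reshape(-1,1)).reshape(*d.shape,3)
E
python3 - <<'E'
from h import *
o=ctrl.get_obs();print(o)
for n in('scene','top'):
    p,d,c=snap(n);save(p,n+'1.png');np.savez(n+'1.npz',p=p,d=d);print(n,c)
E
```

```text
pics
{'clock': 0.0, 'joint_pos': array([ 8.95584181e+01,  2.05913265e+01,  6.32683787e-01, -1.94256985e-02,
       -7.01354835e+01, -1.65088942e+01]), 'qvel': array([0.02200915, 0.0771931 , 0.0436846 , 0.04595887, 0.03487542,
       0.01634253]), 'tau': array([-5.49513861e-04, -5.82722712e+01,  2.93054509e+01,  6.99699238e+00,
        6.88879634e-03, -1.81404466e-04]), 'tool_pos': array([0.19665782, 0.64519881, 0.22561782]), 'orientation': array([ 1.79904565e+02, -9.24131002e-03, -1.69570842e+01]), 'force': array([ 0.13214492,  0.21585098, -0.58520684]), 'moment': array([ 0.0122069 , -0.02060265,  0.01323007]), 'opening': 0.08784365638654786}
scene {'fx': 460.2175100771742, 'fy': 460.2175100771742, 'cx': 282.98416824115134, 'cy': 211.81228021259062, 'k1': -0.1288741644689961, 'origin': array([-0.04696925, -0.91891935,  0.99619688]), 'rotation': array([ 47.25969528,  -0.93162032, -31.97041644])}
top {'fx': 428.3450338547649, 'fy': 428.3450338547649, 'cx': 284.490696093347, 'cy': 214.7390777137659, 'k1': -0.046973334545823586, 'origin': array([ 0.37469235, -0.10715508,  1.24457557]), 'rotation': array([  5.56278666,   0.21889142, -91.63294653])}
```

```bash
python3 - <<'E'
s=open('h.py').read()
s=s.replace("import numpy as np, cv2","import numpy as np, cv2\nfrom scipy.spatial.transform import Rotation as Ro")
s=s.replace("np.array(c['rotation']).T","Ro.from_euler('xyz',c['rotation'],degrees=True).as_matrix().T")
open('h.py','w').write(s)
E
```

```text
(no output)
```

View pics/top1.png

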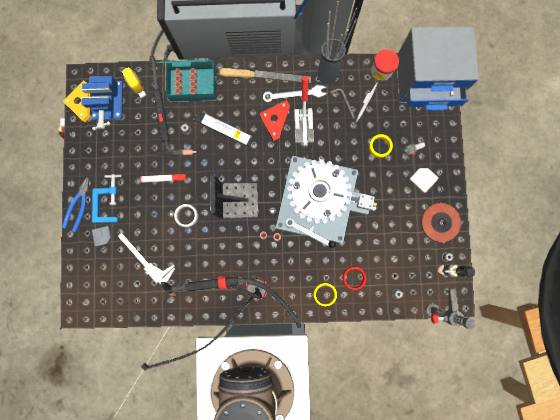

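View pics/scene1.png

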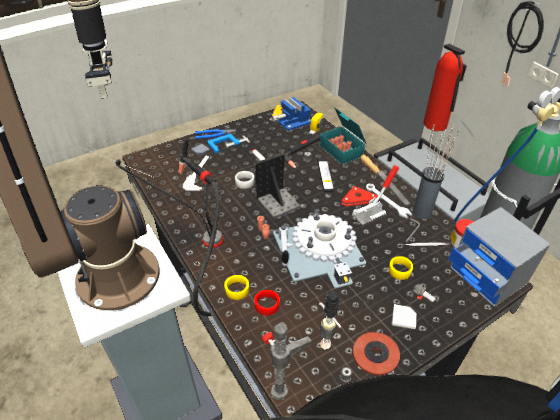

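```bash
python3 - <<'E'
from h import *
t=np.load('top1.npz');s=np.load('scene1.npz')
a=cv2.resize(t['p'][150:255,265:385],None,fx=5,fy=5,interpolation=cv2.INTER_CUBIC)
b=cv2.resize(s['p'][205:300,260:370],None,fx=5,fy=5,interpolation=cv2.INTER_CUBIC)
h=max(a.shape[0],b.shape[0]);f=lambda x:np.vstack([x,np.zeros((h-x.shape[0],x.shape[1],3),np.uint8)])
im=np.hstack([f(a),f(b)]);print(im.shape,im.shape[1]/800);save(cv2.resize(im,None,fx=800/im.shape[1],fy=800/im.shape[1],interpolation=cv2.INTER_AREA),'crop.png')
c=viewer.calibration('top');P=pts(t['d'],c)
z=P[...,2]
# plate: heights 0.05..0.066 near
m=((z>.052)&(z<.064));m[:150]=0;m[255:]=0;m[:,:265]=0;m[:,385:]=0
print('plate pix',m.sum(),np.median(z[m]))
n,l,st,ce=cv2.connectedComponentsWithStats(m.astype(np.uint8))
i=1+st[1:,4].argmax();(u,v),r=cv2.minEnclosingCircle(np.argwhere(l==i)[:,::-1].astype(np.float32));print((u,v),r,onplane((u,v),c,.058))
for lo,hi in((.082,.1),(.075,.09)):
  m=((z>lo)&(z<hi));m[:150]=0;m[255:]=0;m[:,:265]=0;m[:,385:]=0
  n,l,st,ce=cv2.connectedComponentsWithStats(m.astype(np.uint8))
  for i in range(1,n):
    if st[i,4]>3: print(lo,ce[i],st[i,4],P[l==i].mean(0))
E
```

```text
(525, 1150, 3) 1.4375
plate pix 2313 0.05734543208311127
(320.17852783203125, 190.96649169921875) 30.97049903869629 [[ 0.55428151 -0.2076649   0.058     ]]
0.082 [336.19047619 171.38095238] 21 [ 0.60233519 -0.25080186  0.08995928]
0.082 [320.37383178 188.54205607] 107 [ 0.55699671 -0.2062039   0.08450721]
0.082 [296.39130435 183.52173913] 23 [ 0.57158127 -0.1408024   0.09136837]
0.082 [327.43478261 211.82608696] 23 [ 0.49169065 -0.2224154   0.09099397]
0.082 [332.07894737 243.63157895] 38 [ 0.40540926 -0.23168202  0.09068243]
0.075 [337.   170.25] 4 [ 0.605768   -0.25337538  0.08819848]
0.075 [335.5   173.125] 8 [ 0.59874638 -0.24947561  0.08371265]
0.075 [320.12056738 188.76595745] 141 [ 0.55656744 -0.20558079  0.08340627]
0.075 [295.57142857 185.28571429] 7 [ 0.56808539 -0.13863131  0.08354193]
0.075 [319.92307692 189.61538462] 13 [ 0.55509504 -0.20544173  0.07756745]
0.075 [325.25 212.5 ] 4 [ 0.49072322 -0.21709403  0.08401128]
0.075 [330.2 244.2] 10 [ 0.4041979  -0.22724942  0.08408437]
0.075 [334.  241.5] 4 [ 0.41113581 -0.23762797  0.08576581]
```

View pics/crop.png

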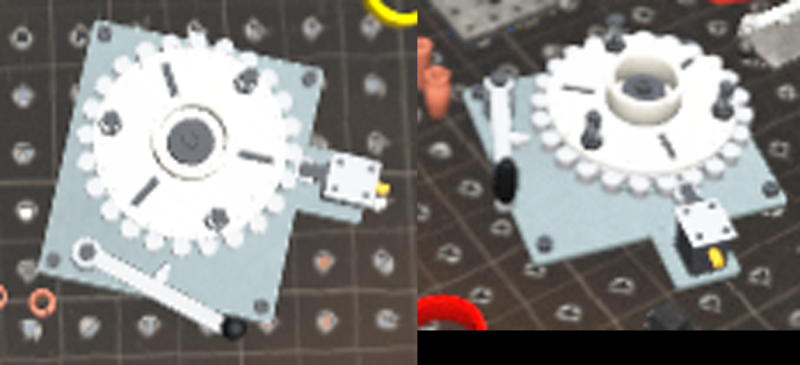

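The top crop (scaled) shows the turntable:
- The three dark studs are at about (247,80), (110,123) and (217,219), with the white ring round its plug at (190,140). The dark slots are not studs.
- The lever pivot is at (87,251), its black knob at (234,327) and the detent housing at (352,180).
- The red and yellow rings are elsewhere, and the copper cups are to the left.

I'll push the far-left stud, at about (0.572, -0.141), since it needs the least wrist turning.

```bash
python3 - <<'E'
from h import *
t=np.load('top1.npz');s=np.load('scene1.npz')
c=viewer.calibration('top');f=lambda x,y,z:onplane((265+x*1.4375/5,150+y*1.4375/5),c,z)[0]
C=np.array([.555,-.206])
pv=f(87,251,.056);kn=f(234,327,.095);ho=f(352,180,.056)
print('pivot',pv,'knob',kn,'house',ho)
a=np.degrees(np.arctan2(*(pv[:2]-C)[::-1]))-np.degrees(np.arctan2(62,-104));print('yaw',a, 'yaw2',np.degrees(np.arctan2(*(ho[:2]-C)[::-1]))+90)
for x,y in((247,80),(110,123),(217,219)): print('stud',f(x,y,.092))
# scene depth cross-check, and tall things
cs=viewer.calibration('scene');P=np.vstack([pts(t['d'],c)[t['d']>0],pts(s['d'],cs)[s['d']>0]])
for x in np.arange(.3,.75,.05):
  print(round(x,2),[int(1000*max(P[(abs(P[:,0]-x-.025)<.025)&(abs(P[:,1]-y-.05)<.05)&(P[:,2]<.6)][:,2],default=0)) for y in np.arange(.6,-.4,-.1)])
S=pts(s['d'],cs);m=(S[...,2]>.086)&(S[...,2]<.1)&(np.hypot(S[...,0]-.53,S[...,1]+.2)<.16)&(s['d']>0)
n,l,st,ce=cv2.connectedComponentsWithStats(m.astype(np.uint8))
for i in range(1,n): print(ce[i],st[i,4],S[l==i].mean(0))
E
```

```text
pivot [ 0.46934335 -0.12068528  0.056     ] knob [ 0.40425767 -0.23170265  0.095     ] house [ 0.5204494  -0.33557465  0.056     ]
yaw -14.08396695362896 yaw2 -14.930329379424549
stud [ 0.59745903 -0.24987813  0.092     ]
stud [ 0.56638672 -0.14125936  0.092     ]
stud [ 0.48850489 -0.22207183  0.092     ]
0.3 [-842, 6, 6, 10, 15, 240, 209, 200, 8, 32]
0.35 [-838, 6, 6, 15, 14, 7, 8, 7, 7, 99]
0.4 [-838, 6, 16, 14, 7, 8, 6, 53, 57, 99]
0.45 [0, 18, 21, 20, 34, 32, 157, 24, 66, 96]
0.5 [-848, 16, 23, 24, 30, 35, 158, 26, 88, 89]
0.55 [-853, 14, 21, 25, 9, 6, 156, 18, 97, 93]
0.6 [0, 6, 17, 22, 23, 20, 7, 8, 64, 95]
0.65 [0, 8, 7, 6, 22, 20, 8, 8, 59, 11]
0.7 [0, 6, 7, 7, 28, 30, 24, 23, 56, 9]
[316.0952381  210.80952381] 21 [ 0.56855958 -0.14244723  0.09200319]
[322.2 219.6] 5 [ 0.5649717  -0.17855574  0.08797968]
[316.71428571 222.14285714] 7 [ 0.54611092 -0.17818902  0.08696101]
[327.33333333 220.33333333] 3 [ 0.57616444 -0.18825522  0.08750502]
[330. 221.] 1 [ 0.58205043 -0.19334819  0.08613419]
[333.8 224.4] 5 [ 0.58262425 -0.21074147  0.08679306]
[314.5  226.75] 4 [ 0.53001912 -0.19024335  0.08689646]
[348.  229.5] 22 [ 0.60115996 -0.25175497  0.09180531]
[335. 229.] 5 [ 0.57439752 -0.22748915  0.0868733 ]
[319.22222222 232.55555556] 9 [ 0.52793747 -0.21621867  0.08721022]
[331.5 233.5] 2 [ 0.55493506 -0.23720216  0.08752055]
[333. 232.] 1 [ 0.56262344 -0.23396883  0.08663378]
[326.33333333 234.66666667] 3 [ 0.54004008 -0.23328575  0.08733502]
[329. 234.] 1 [ 0.54702752 -0.23606538  0.08870925]
[309.70833333 238.        ] 24 [ 0.49059276 -0.22342541  0.09180914]
[284.53125 252.5    ] 32 [ 0.40297352 -0.2335175   0.09247535]
```

Emit:
{"api": "servo_tool", "payload": {"rows": [[15.1, -35.3, 4, 0, 0, -3.95], [15.1, -35.3, 4, 0, 0, -3.95], [15.1, -35.3, 4, 0, 0, -3.95], [15.1, -35.3, 4, 0, 0, -3.95], [15.1, -35.3, 4, 0, 0, -3.95]], "fingers": 0}}

```text
clock: 0.52
tool_pos: [0.2725, 0.4672, 0.2462]
orientation: [179.9, -0.0, -36.9]
force: [0.7, -0.1, 1.1]
opening: 0.0597
```

Emit:
{"api": "servo_tool", "payload": {"rows": [[15.1, -35.3, 4, 0, 0, -3.95], [15.1, -35.3, 4, 0, 0, -3.95], [15.1, -35.3, 4, 0, 0, -3.95], [15.1, -35.3, 0, 0, 0, -3.95], [15.1, -35.3, 0, 0, 0, -3.95]]}}

```text
clock: 0.93
tool_pos: [0.348, 0.2908, 0.2588]
orientation: [-180.0, 0.0, -56.6]
force: [0.8, -0.1, 0.0]
opening: 0.0266
```

Emit:
{"api": "servo_tool", "payload": {"rows": [[15.1, -35.3, 0, 0, 0, -3.95], [15.1, -35.3, 0, 0, 0, -3.95], [15.1, -35.3, 0, 0, 0, -3.95], [15.1, -35.3, 0, 0, 0, -3.95], [15.1, -35.3, 0, 0, 0, -3.95]]}}

```text
clock: 1.35
tool_pos: [0.4233, 0.1143, 0.2587]
orientation: [-180.0, 0.0, -76.4]
force: [1.1, -0.3, 1.2]
opening: 0.0012
```

Emit:
{"api": "servo_tool", "payload": {"rows": [[15.1, -35.3, 0, 0, 0, -3.95], [15.1, -35.3, 0, 0, 0, -3.95], [15.1, -35.3, 0, 0, 0, -3.95], [15.1, -35.3, 0, 0, 0, -3.95], [15.1, -35.3, 0, 0, 0, -3.95]]}}

```text
clock: 1.77
tool_pos: [0.4989, -0.0624, 0.2585]
orientation: [-180.0, 0.0, -96.1]
force: [1.0, 0.9, -0.1]
opening: 0.0003
```

Emit:
{"api": "servo_tool", "payload": {"rows": [[15.1, -35.3, 0, 0, 0, -3.95], [15.1, -35.3, 0, 0, 0, -3.95], [0, 0, -20, 0, 0, 0], [0, 0, -20, 0, 0, 0], [0, 0, 0, 0, 0, 0]]}}

```text
clock: 2.18
tool_pos: [0.5265, -0.1316, 0.2142]
orientation: [179.6, -0.1, -104.0]
force: [-0.7, 0.6, -1.2]
opening: 0.0004
```

```bash
python3 - <<'E'
from h import *
print(ctrl.get_obs()['tool_pos'],ctrl.get_obs()['joint_pos'].round(1))
p,d,c=snap('wrist');save(p,'w1.png');np.savez('w1.npz',p=p,d=d);print(c)
P=pts(d,c);m=(P[...,2]>.087)&(P[...,2]<.1)&(d>0)&(np.hypot(P[...,0]-.53,P[...,1]+.2)<.17)
n,l,st,ce=cv2.connectedComponentsWithStats(m.astype(np.uint8))
for i in range(1,n):
  if st[i,4]>20: print(ce[i],st[i],P[l==i].mean(0))
E
```

```text
[ 0.52645572 -0.1315898   0.21416993] [  6.6   8.9 -16.8  -0.1 -64.8 -20.6]
{'fx': 322.17280286844556, 'fy': 322.17280286844556, 'cx': 280.8805189790541, 'cy': 208.7580811275975, 'k1': -0.025752468572985673, 'origin': array([ 0.51185594, -0.19614914,  0.37440057]), 'rotation': array([-14.20741596,  -0.4496189 , 165.93478732])}
[392.39    51.7125] [381  41  23  23 400] [ 0.40774495 -0.23165917  0.09374121]
[156.37591241  88.51824818] [147  80  19  18 274] [ 0.60190817 -0.25116064  0.09292879]
[292.86166008  89.47035573] [285  81  17  18 253] [ 0.49273246 -0.2227085   0.09338858]
[228.41346154 203.62019231] [221 196  16  16 208] [ 0.57146841 -0.14265704  0.09310399]
```

View pics/w1.png

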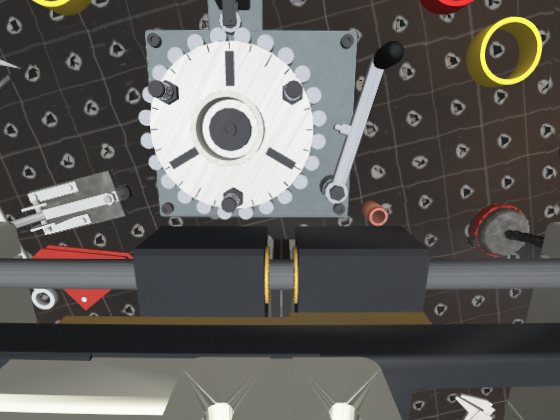

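Close view: the studs are at (165,92), (292,90) and (231,203), the pivot at (336,190) and the knob at (390,55). This agrees with the top view to about 2 mm. I'll go down behind the near stud, the one at (231,203).

Emit:
{"api": "servo_tool", "payload": {"rows": [[0, 0, -30, 0, 0, 0], [0, 0, -30, 0, 0, 0], [0, 0, -30, 0, 0, 0], [0, 0, -25, 0, 0, 0], [0, 0, -15, 0, 0, 0]]}}

```text
clock: 2.65
tool_pos: [0.5285, -0.1303, 0.0874]
orientation: [179.9, -0.0, -103.8]
force: [0.5, 0.7, 0.3]
opening: 0.0006
```

Emit:
{"api": "servo_tool", "payload": {"rows": [[0, 0, -10, 0, 0, 0], [0, 0, 0, 0, 0, 0], [0, 0, 0, 0, 0, 0]]}}

```text
clock: 2.9
tool_pos: [0.5297, -0.1306, 0.0795]
orientation: [-180.0, -0.0, -103.8]
force: [-0.0, 0.6, 0.6]
opening: 0.0005
```

Emit:
{"api": "servo_tool", "payload": {"rows": [[4, -1, 0, 0, 0, 0], [4, -1, 0, 0, 0, 0], [3, -0.7, 0, 0, 0, 0]]}}

```text
clock: 3.15
tool_pos: [0.5415, -0.1337, 0.0799]
orientation: [-179.9, 0.0, -103.8]
force: [0.8, -0.2, 0.2]
opening: 0.0007
```

Emit:
{"api": "servo_tool", "payload": {"rows": [[2, -0.5, -3, 0, 0, 0], [2, -0.5, -2, 0, 0, 0], [0, 0, 0, 0, 0, 0]]}}

```text
clock: 3.4
tool_pos: [0.5441, -0.1348, 0.0731]
orientation: [180.0, -0.0, -103.9]
force: [-0.6, 0.1, 0.3]
opening: 0.0005
```

Emit:
{"api": "servo_tool", "payload": {"rows": [[2, -0.5, 0, 0, 0, 0], [2, -0.5, 0, 0, 0, 0], [0, 0, 0, 0, 0, 0]]}}

```text
clock: 3.65
tool_pos: [0.5484, -0.1358, 0.0736]
orientation: [-180.0, -0.0, -103.8]
force: [-0.5, 0.4, 0.7]
opening: 0.0007
```

Emit:
{"api": "servo_tool", "payload": {"rows": [[2, -0.5, 0, 0, 0, 0], [2, -0.5, 0, 0, 0, 0], [0, 0, 0, 0, 0, 0]]}}

```text
clock: 3.9
tool_pos: [0.551, -0.1365, 0.0733]
orientation: [179.9, -0.0, -103.9]
force: [-4.6, 1.8, 3.0]
opening: 0.0004
```

Emit:
{"api": "servo_tool", "payload": {"rows": [[2, -0.5, 0, 0, 0, 0], [1, -0.25, 0, 0, 0, 0], [0, 0, 0, 0, 0, 0]]}}

```text
clock: 4.15
tool_pos: [0.5546, -0.1373, 0.0733]
orientation: [180.0, -0.0, -103.9]
force: [-3.3, 2.1, 0.2]
opening: 0.0004
```

```bash
python3 -c "
import numpy as np
a=np.radians(90.67-3.48*np.arange(16));r=np.linspace(68.2,69.3,16)
print(np.diff(np.c_[r*np.cos(a),r*np.sin(a)],axis=0).round(1).tolist())"
```

```text
[[4.1, -0.0], [4.1, -0.3], [4.1, -0.5], [4.1, -0.8], [4.0, -1.0], [4.0, -1.3], [3.9, -1.5], [3.8, -1.7], [3.7, -2.0], [3.6, -2.2], [3.4, -2.4], [3.3, -2.6], [3.1, -2.8], [3.0, -3.0], [2.8, -3.2]]
```

Emit:
{"api": "servo_tool", "payload": {"rows": [[4.1, 0, 0, 0, 0, -3.7], [4.1, -0.3, 0, 0, 0, -3.7], [4.1, -0.5, 0, 0, 0, -3.7], [4.1, -0.8, 0, 0, 0, -3.7], [4, -1, 0, 0, 0, -3.7]]}}

```text
clock: 4.57
tool_pos: [0.5754, -0.1398, 0.0737]
orientation: [180.0, 0.0, -122.5]
force: [-1.9, 1.3, 0.8]
opening: 0.0005
```

Emit:
{"api": "servo_tool", "payload": {"rows": [[4, -1.3, 0, 0, 0, -3.7], [3.9, -1.5, 0, 0, 0, -3.7], [3.8, -1.7, 0, 0, 0, -3.7], [3.7, -2, 0, 0, 0, -3.7], [0, 0, 0, 0, 0, 0]]}}

```text
clock: 4.98
tool_pos: [0.5919, -0.1467, 0.0738]
orientation: [-179.9, 0.0, -137.3]
force: [-0.2, -0.4, -0.5]
opening: 0.0003
```

```bash
cat > studs.py <<'E'
from h import *
import sys
for nm in ('wrist','top'):
  print(ctrl.get_obs()['tool_pos'])
  p,d,c=snap(nm);save(p,sys.argv[1]+nm+'.png')
  P=pts(d,c);m=(P[...,2]>.087)&(P[...,2]<.1)&(d>0)&(np.hypot(P[...,0]-.53,P[...,1]+.2)<.17)
  n,l,st,ce=cv2.connectedComponentsWithStats(m.astype(np.uint8))
  for i in range(1,n):
    if st[i,4]>12:
      q=P[l==i].mean(0);e=q[:2]-[.5554,-.2055];print(nm,ce[i].round(),st[i,4],q.round(4),'r',np.hypot(*e).round(4),'ang',np.degrees(np.arctan2(e[1],e[0])).round(1))
E
python3 studs.py a
```

```text
[ 0.59193855 -0.14670582  0.0737528 ]
wrist [104.  33.] 1237 [ 0.5644 -0.2692  0.0929] r 0.0644 ang -81.9
wrist [381.  56.] 1084 [ 0.4956 -0.1811  0.0931] r 0.0645 ang 157.8
wrist [274. 251.] 127 [ 0.587  -0.1564  0.0931] r 0.0584 ang 57.2
wrist [287. 251.] 124 [ 0.5827 -0.1518  0.0932] r 0.0602 ang 63.0
[ 0.59162176 -0.14669455  0.07369738]
top [344. 184.] 21 [ 0.5653 -0.2701  0.0919] r 0.0654 ang -81.3
top [312. 211.] 21 [ 0.495  -0.1806  0.092 ] r 0.0653 ang 157.6
top [332. 244.] 26 [ 0.4051 -0.2311  0.092 ] r 0.1525 ang -170.3
```

Emit:
{"api": "servo_tool", "payload": {"rows": [[3.6, -2.2, 0, 0, 0, -3.7], [3.4, -2.4, 0, 0, 0, -3.7], [3.3, -2.6, 0, 0, 0, -3.7], [3.1, -2.8, 0, 0, 0, -3.7], [0, 0, 0, 0, 0, 0]]}}

```text
clock: 5.5
tool_pos: [0.6046, -0.1566, 0.0736]
orientation: [-180.0, 0.0, -152.0]
force: [-0.8, 0.2, 0.2]
opening: 0.0007
```

```bash
python3 studs.py b
```

```text
[ 0.60458191 -0.15659974  0.07365   ]
wrist [98. 38.] 1231 [ 0.5501 -0.2695  0.0929] r 0.0643 ang -94.7
wrist [375.  52.] 1087 [ 0.5025 -0.1684  0.0932] r 0.0646 ang 145.0
wrist [287. 251.] 126 [ 0.5945 -0.1592  0.0931] r 0.0607 ang 49.8
wrist [274. 251.] 120 [ 0.5975 -0.1647  0.0931] r 0.0586 ang 44.1
[ 0.60436019 -0.15650842  0.07357548]
top [344. 190.] 20 [ 0.5505 -0.2704  0.0913] r 0.065 ang -94.4
top [307. 209.] 20 [ 0.5008 -0.1676  0.0923] r 0.0665 ang 145.2
top [332. 244.] 32 [ 0.4055 -0.2313  0.0919] r 0.1521 ang -170.2
```

Emit:
{"api": "servo_tool", "payload": {"rows": [[2.3, -2.3, 0, 0, 0, -2.7], [2.2, -2.5, 0, 0, 0, -2.7], [0, 0, 0, 0, 0, 0], [0, 0, 0, 0, 0, 0]]}}

```text
clock: 5.93
tool_pos: [0.6086, -0.1613, 0.0735]
orientation: [-180.0, 0.0, -157.2]
force: [-0.7, 0.8, -0.5]
opening: 0.0004
```

```bash
python3 studs.py c
```

```text
[ 0.60858386 -0.16134595  0.07354216]
wrist [104.  28.] 1278 [ 0.5395 -0.2677  0.0928] r 0.0642 ang -104.3
wrist [379.  64.] 1059 [ 0.5095 -0.1601  0.0932] r 0.0645 ang 135.3
wrist [274. 251.] 125 [ 0.6009 -0.1688  0.0932] r 0.0584 ang 38.9
wrist [287. 251.] 122 [ 0.5985 -0.1631  0.0932] r 0.0605 ang 44.6
[ 0.6085045  -0.1613201   0.07354539]
top [344. 194.] 21 [ 0.5394 -0.2691  0.092 ] r 0.0656 ang -104.1
top [304. 206.] 20 [ 0.5086 -0.1587  0.0925] r 0.0662 ang 135.0
top [332. 244.] 29 [ 0.4055 -0.2317  0.0921] r 0.1522 ang -170.1
```

Emit:
{"api": "servo_tool", "payload": {"rows": [[-2, 2.5, 0, 0, 0, 0], [0, 0, 15, 0, 0, 0], [0, 0, 30, 0, 0, 0], [0, 0, 30, 0, 0, 0], [0, 0, 20, 0, 0, 0]]}}

```text
clock: 6.45
tool_pos: [0.6072, -0.1588, 0.1714]
orientation: [-179.9, 0.1, -157.2]
force: [1.0, -0.8, 0.3]
opening: 0.0008
```

```bash
python3 - <<'E'
from h import *
for n in('top','scene'):
  t=np.load(n+'1.npz');P=pts(t['d'],viewer.calibration(n));P=P[t['d']>0]
  P=P[(P[:,0]>.25)&(P[:,0]<.5)&(P[:,1]>-.35)&(P[:,1]<.1)&(P[:,2]>.1)&(P[:,2]<.5)]
  print(n,len(P));print(P[np.argsort(-P[:,0])][::max(1,len(P)//12)].round(3).tolist())
E
python3 studs.py d
```

```text
top 821
[[0.5, 0.074, 0.14], [0.327, 0.047, 0.201], [0.323, -0.005, 0.191], [0.32, 0.062, 0.197], [0.317, -0.024, 0.185], [0.314, -0.031, 0.181], [0.311, 0.077, 0.2], [0.308, 0.024, 0.17], [0.303, 0.081, 0.186], [0.295, -0.052, 0.156], [0.285, -0.023, 0.147], [0.275, -0.039, 0.124], [0.252, 0.0, 0.12]]
scene 709
[[0.5, 0.075, 0.151], [0.327, 0.017, 0.197], [0.32, -0.011, 0.195], [0.316, 0.056, 0.203], [0.312, 0.034, 0.176], [0.309, -0.047, 0.164], [0.305, -0.049, 0.168], [0.302, -0.049, 0.162], [0.293, 0.011, 0.161], [0.285, -0.067, 0.137], [0.278, -0.074, 0.131], [0.271, -0.01, 0.104], [0.251, 0.011, 0.135]]
[ 0.60723435 -0.15875843  0.1713734 ]
wrist [174.  69.] 378 [ 0.5394 -0.2683  0.093 ] r 0.0648 ang -104.3
wrist [334.  90.] 357 [ 0.5093 -0.1598  0.0934] r 0.0649 ang 135.3
wrist [241. 214.] 276 [ 0.618  -0.188   0.0931] r 0.065 ang 15.6
[ 0.60912409 -0.1591088   0.17533062]
top [344. 194.] 22 [ 0.5393 -0.269   0.0918] r 0.0655 ang -104.3
top [304. 206.] 20 [ 0.5086 -0.1588  0.092 ] r 0.0661 ang 135.0
top [332. 244.] 31 [ 0.4052 -0.2313  0.0924] r 0.1524 ang -170.3
```

Emit:
{"api": "servo_tool", "payload": {"rows": [[-33.3, -8.7, 0, 0, 0, -6.4], [-33.3, -8.7, 0, 0, 0, -6.4], [-33.3, -8.7, 0, 0, 0, -6.4], [-33.3, -8.7, 0, 0, 0, -6.4], [-33.3, -8.7, 0, 0, 0, -6.4]]}}

```text
clock: 6.97
tool_pos: [0.438, -0.2023, 0.1678]
orientation: [180.0, -0.0, 170.4]
force: [0.1, -0.8, 0.3]
opening: 0.0001
```

Emit:
{"api": "servo_tool", "payload": {"rows": [[-33.3, -8.7, 0, 0, 0, -6.5], [-33.3, -8.7, 0, 0, 0, -6.5], [0, 0, 0, 0, 0, 0], [0, 0, 0, 0, 0, 0]]}}

```text
clock: 7.3
tool_pos: [0.3719, -0.2198, 0.1686]
orientation: [180.0, 0.0, 157.6]
force: [0.4, 0.1, -0.2]
opening: 0.0004
```

```bash
python3 studs.py e; python3 -c "
from h import *
print(ctrl.get_obs()['joint_pos'].round(1),ctrl.get_obs()['orientation'])"
```

```text
[ 0.3718743  -0.21984934  0.16859716]
wrist [281. 252.] 24 [ 0.3988 -0.2317  0.0932] r 0.1588 ang -170.5
[ 0.37325682 -0.21978324  0.16875549]
top [313. 166.] 21 [ 0.6191 -0.1868  0.0919] r 0.0664 ang 16.3
top [344. 194.] 20 [ 0.5395 -0.2691  0.0924] r 0.0655 ang -104.1
top [304. 206.] 21 [ 0.5087 -0.159   0.0923] r 0.0658 ang 135.1
[-4.200e+00  1.000e-01 -3.310e+01  0.000e+00 -5.680e+01 -1.081e+02] [1.79988943e+02 5.15610043e-02 1.57732490e+02]
```

View pics/ewrist.png

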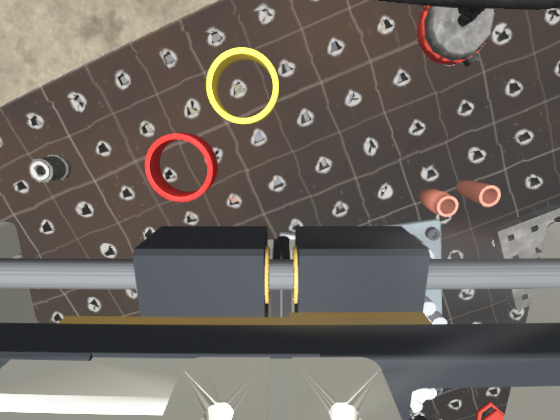

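The fingers are closed just on the robot side of the black knob, which is partly visible at (282,248). The cups at (440,203) and (482,195) are well clear. Going down now, then pushing.

Emit:
{"api": "servo_tool", "payload": {"rows": [[0, 0, -30, 0, 0, 0], [0, 0, -30, 0, 0, 0], [0, 0, -25, 0, 0, 0], [0, 0, -15, 0, 0, 0], [0, 0, 0, 0, 0, 0]]}}

```text
clock: 7.82
tool_pos: [0.3721, -0.219, 0.0653]
orientation: [-179.9, -0.4, 157.7]
force: [-0.4, 0.1, 0.1]
opening: 0.0004
```

Emit:
{"api": "servo_tool", "payload": {"rows": [[3.7, -1.5, 0, 0, 0, 0], [3.7, -1.5, 0, 0, 0, 0], [3.7, -1.5, 0, 0, 0, 0], [0, 0, 0, 0, 0, 0]]}}

```text
clock: 8.15
tool_pos: [0.3867, -0.2246, 0.0697]
orientation: [180.0, 0.1, 157.7]
force: [-0.2, 1.2, -0.6]
opening: 0.0005
```

Emit:
{"api": "servo_tool", "payload": {"rows": [[2.8, -1.1, 0, 0, 0, 0], [2.8, -1.1, 0, 0, 0, 0], [2.8, -1.1, 0, 0, 0, 0], [0, 0, 0, 0, 0, 0]]}}

```text
clock: 8.48
tool_pos: [0.3936, -0.2277, 0.0688]
orientation: [180.0, 0.0, 157.6]
force: [-0.3, -0.8, 1.2]
opening: 0.0007
```

Emit:
{"api": "servo_tool", "payload": {"rows": [[3.7, -1.5, 0, 0, 0, 0], [3.7, -1.5, 0, 0, 0, 0], [3.7, -1.5, 0, 0, 0, 0], [3.7, -1.5, 0, 0, 0, 0], [0, 0, 0, 0, 0, 0]]}}

```text
clock: 8.9
tool_pos: [0.409, -0.2338, 0.0686]
orientation: [180.0, 0.0, 157.7]
force: [-0.4, -0.2, -0.5]
opening: 0.0007
```

```bash
python3 studs.py f
```

```text
[ 0.40895725 -0.23381054  0.06855645]
wrist [274. 254.] 86 [ 0.3989 -0.2335  0.0913] r 0.1589 ang -169.9
wrist [287. 254.] 87 [ 0.4012 -0.2282  0.0912] r 0.1559 ang -171.6
wrist [280. 304.] 50 [ 0.4222 -0.24    0.0935] r 0.1376 ang -165.5
wrist [486. 391.] 196 [ 0.5103 -0.1614  0.0937] r 0.0631 ang 135.6
[ 0.40864229 -0.23361685  0.06852447]
top [313. 166.] 22 [ 0.619  -0.1875  0.0916] r 0.0661 ang 15.8
top [344. 194.] 21 [ 0.5394 -0.2693  0.0909] r 0.0657 ang -104.1
top [304. 206.] 16 [ 0.5099 -0.159   0.0914] r 0.0651 ang 134.4
```

Emit:
{"api": "servo_tool", "payload": {"rows": [[2.8, -1.1, 0, 0, 0, 0], [2.8, -1.1, 0, 0, 0, 0], [1.9, -0.8, 0, 0, 0, 0], [0, 0, 0, 0, 0, 0]]}}

```text
clock: 9.33
tool_pos: [0.4159, -0.2366, 0.0686]
orientation: [180.0, 0.0, 157.7]
force: [-0.5, -0.3, 0.9]
opening: 0.0004
```

Emit:
{"api": "servo_tool", "payload": {"rows": [[1.4, -0.6, 0, 0, 0, 0], [0, 0, 0, 0, 0, 0]]}}

```text
clock: 9.5
tool_pos: [0.417, -0.2371, 0.0686]
orientation: [180.0, 0.0, 157.7]
force: [-0.6, 0.5, 0.3]
opening: 0.0003
```

Emit:
{"api": "servo_tool", "payload": {"rows": [[1.4, -0.6, 0, 0, 0, 0], [0, 0, 0, 0, 0, 0]]}}

```text
clock: 9.67
tool_pos: [0.4184, -0.2377, 0.0686]
orientation: [180.0, 0.0, 157.7]
force: [-0.5, 1.4, 0.5]
opening: 0.0008
```

Continuing in small steps until the stop is felt.

Emit:
{"api": "servo_tool", "payload": {"rows": [[1.4, -0.6, 0, 0, 0, 0], [0, 0, 0, 0, 0, 0]]}}

```text
clock: 9.83
tool_pos: [0.4199, -0.2383, 0.0686]
orientation: [180.0, 0.0, 157.7]
force: [0.1, 2.0, -0.8]
opening: 0.0004
```

Emit:
{"api": "servo_tool", "payload": {"rows": [[0.9, -0.4, 0, 0, 0, 0], [0, 0, 0, 0, 0, 0]]}}

```text
clock: 10.0
tool_pos: [0.4201, -0.2385, 0.0684]
orientation: [180.0, -0.1, 157.6]
force: [-1.9, 3.0, 1.9]
opening: 0.0003
```

Emit:
{"api": "servo_tool", "payload": {"rows": [[0.7, -0.3, 0, 0, 0, 0], [0, 0, 0, 0, 0, 0]]}}

```text
clock: 10.17
tool_pos: [0.4202, -0.2386, 0.0683]
orientation: [-180.0, -0.1, 157.6]
force: [-3.4, 5.1, 3.2]
opening: 0.0004
```

The tool stalls with the force rising, right at the predicted home position. Backing off and lifting to check.

Emit:
{"api": "servo_tool", "payload": {"rows": [[-5, 2.1, 0, 0, 0, 0], [-12, 5, 0, 0, 0, 0], [-10, 4, 0, 0, 0, 0], [0, 0, 30, 0, 0, 0], [0, 0, 40, 0, 0, 0]]}}

```text
clock: 10.58
tool_pos: [0.3909, -0.2273, 0.1369]
orientation: [-179.9, -0.4, 157.6]
force: [2.2, -1.0, 0.1]
opening: 0.0008
```

Emit:
{"api": "servo_tool", "payload": {"rows": [[0, 20, 35, 0, 0, 0], [0, 35, 20, 0, 0, 0], [0, 35, 20, 0, 0, 0], [0, 35, 20, 0, 0, 0], [0, 0, 0, 0, 0, 0]]}}

```text
clock: 11.0
tool_pos: [0.3962, -0.099, 0.2379]
orientation: [179.7, 0.4, 157.9]
force: [1.1, 0.0, -0.8]
opening: 0.0003
```

```bash
python3 studs.py g; python3 - <<'E'
from h import *
p,d,c=snap('scene');q=cv2.imread('pics/gtop.png')[...,::-1]
a=cv2.resize(q[150:255,265:385],(400,350),interpolation=cv2.INTER_CUBIC)
b=cv2.resize(p[205:310,260:380],(400,350),interpolation=cv2.INTER_CUBIC)
save(np.hstack([a,b]),'fin.png')
E
```

```text
[ 0.3961715  -0.09897227  0.23794154]
[ 0.39544241 -0.10039045  0.23601305]
top [313. 166.] 21 [ 0.6194 -0.187   0.0907] r 0.0666 ang 16.1
top [344. 194.] 22 [ 0.5393 -0.269   0.0917] r 0.0655 ang -104.3
top [304. 206.] 21 [ 0.5083 -0.1588  0.0918] r 0.0664 ang 135.2
top [337. 231.] 27 [ 0.4381 -0.2454  0.0929] r 0.1239 ang -161.2
```

View pics/fin.png

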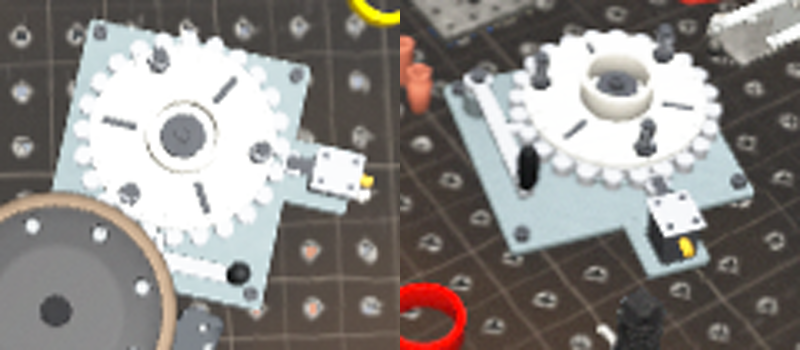

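The knob is at (0.438, -0.245), where home was predicted. The plate has turned 60°, the ring sits round its plug and the cups stand.

```bash
python3 -c "
from h import *
print(ctrl.get_obs()['qvel'].round(2),ctrl.close_job())"
```

```text
the job is handed in; nothing more can be done
[-2.19  1.52 -0.69 -0.16  0.03  0.17] None
```

The job is done and handed in at about 11 s on the robot's clock. With the fingers closed, I pushed one stud along its arc until the plate snapped into the fourth notch. I then pushed the lever knob in until it met its stop.

- **Turntable:** the last top view shows the studs turned 60.1° clockwise, to within about half a degree. They kept that angle after the finger left and after the lever was pushed in.
- **Lock lever:** the tool stalled within 1 mm of the home position I had worked out, and the force rose to about 7 N. After backing off, the knob measured (0.438, -0.245) against an expected (0.4375, -0.246), in metres.
- **Ring and surroundings:** in the last picture the ring lies round its plug, the gas cups stand and the robot is clear of everything. I did not measure the other bystanders again at the end.
- **Forces:** the highest reading at the end of any move was about 7 N.

**Checks that disagreed:**
- Contact with the stud came about 7 mm later than planned, because the closed fingers are thinner at the tip than I had assumed. I corrected for this from the force and the pictures.
- The last wrist picture measured no studs or knob, so the final check rests on the top and scene cameras.
- The arm was still settling by about 2°/s when I handed in. It was in free air, with the fingertips over 0.2 m above the table.

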